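Set out the pastry cutters in order of size

TASK

Set the four round steel cutters out on the board in order of size, one centred on each of the four marks and standing upright: the smallest on the mark next to the amber bottle, then each larger one in turn, the largest next to the white tub. Keep the cutters upright throughout, and do not shift or knock over the bottle or the tub.

Things in the scene. Friction and masses are not known exactly. Their poses are not given: they have to be found in the camera images.
- cutter_34: The smallest of four round steel pastry cutters: an open upright steel ring, outer diameter 34 mm, wall 3 mm, height 36 mm, about 30 g, with a rolled rim at its top standing out 1 mm (look only). Loose, on the table (z = 0). Origin: centre of its underside (lower edge); z up. It can be gripped across its outside from above.
- cutter_44: The second smallest of four round steel pastry cutters: an open upright steel ring, outer diameter 44 mm, wall 3 mm, height 36 mm, about 40 g, with a rolled rim at its top standing out 1 mm (look only). Loose, on the table (z = 0). Origin: centre of its underside (lower edge); z up. It can be gripped across its outside from above.
- cutter_54: The second largest of four round steel pastry cutters: an open upright steel ring, outer diameter 54 mm, wall 3 mm, height 36 mm, about 50 g, with a rolled rim at its top standing out 1 mm (look only). Loose, on the table (z = 0). Origin: centre of its underside (lower edge); z up. It can be gripped across its outside from above.
- cutter_64: The largest of four round steel pastry cutters: an open upright steel ring, outer diameter 64 mm, wall 3 mm, height 36 mm, about 60 g, with a rolled rim at its top standing out 1 mm (look only). Loose, on the table (z = 0). Origin: centre of its underside (lower edge); z up. It can be gripped across its outside from above.
- mark_a: One of four like painted marks in a row on an ivory board (110 x 380 x 12 mm, fixed, top at z = 12 mm): a thin flat green circle of 74 mm diameter with a small cross. This one is at the +y (robot's left) end of the row. Neighbours are 90 mm apart. Origin: centre of the mark, on the board's top; y runs along the row towards mark_a, x across it, z up.
- mark_b: One of four like painted marks in a row on an ivory board (110 x 380 x 12 mm, fixed, top at z = 12 mm): a thin flat green circle of 74 mm diameter with a small cross. This one is second from the +y end of the row. Neighbours are 90 mm apart. Origin: centre of the mark, on the board's top; y runs along the row towards mark_a, x across it, z up.
- mark_c: One of four like painted marks in a row on an ivory board (110 x 380 x 12 mm, fixed, top at z = 12 mm): a thin flat green circle of 74 mm diameter with a small cross. This one is third from the +y end of the row. Neighbours are 90 mm apart. Origin: centre of the mark, on the board's top; y runs along the row towards mark_a, x across it, z up.
- mark_d: One of four like painted marks in a row on an ivory board (110 x 380 x 12 mm, fixed, top at z = 12 mm): a thin flat green circle of 74 mm diameter with a small cross. This one is at the -y (robot's right) end of the row. Neighbours are 90 mm apart. Origin: centre of the mark, on the board's top; y runs along the row towards mark_a, x across it, z up.
- bottle: Small amber glass bottle with a neck and cap, 44 mm diameter, 100 mm tall, loose, standing on the table just beyond one end of the board, about 105 mm from the nearest mark's centre. It may stand at either end. Origin: centre of its underside.
- tub: Low white plastic jar, 56 mm diameter, 50 mm tall, loose, standing on the table just beyond the other end of the board, about 105 mm from the nearest mark's centre. Origin: centre of its underside.
Not all that is in view belongs to the job. What is shaped like the cutter_54 but green is not meant. Leave any yellow look-alike of the cutter_34 alone.

How it is judged:
By the outcome, as a careful person would: the job done as asked, in the order asked, and still so for the second after the job is handed in, with the robot touching nothing.
It also fails if it takes over 96 s, if anything falls off the work surface, if the arm or the gripper's body presses on something with over 40 N, if the wrist force passes 120 N, or if a joint passes its speed limit or range.

ROBOT

A 6-joint arm with a two-finger parallel gripper is mounted at the origin on the work surface. World frame = base frame: x ahead of the robot, y to its left, z up, the work surface at z = 0. Lengths are in m, angles in rad, forces in N, time in s.
With the tool pointing down it reaches from about 0.35 to 0.875 m from the base axis. Payload 4.2 kg.
Tool frame: the origin (TCP) lies midway between the tips of the shut fingers; the grasp point (between the pads) lies 19 mm behind it; z points along the fingers, y is the line along which they close (so a half turn about z gives the same grasp; the last joint's range is limited). The gripper opens to 85 mm and grips with 20 to 120 N. Pads are 22 mm wide; open, the fingers measure 114 mm over their backs; the gripper's body (76 mm by 85 mm) begins 54 mm behind the grasp point. The pads swing forward as they close: fully open they stand 13 mm farther back than shut.
Start: joints at [1.386, 0.385, 0.008, 0, -1.194, -0.259], TCP at [0.268, 0.564, 0.231] pointing down, gripper open.
Joint ranges: [-3.14, 3.14], [-1.21, 2.06], [-1.07, 1.41], [-3.16, 2.05], [-2.99, -0.16], [-3.1, 3.1]. Speed limits (rad/s): [2.79, 2.79, 3.14, 3.14, 3.14, 3.14].

INTERFACE

Orientations are given as a 3x3 rotation matrix whose columns are the frame's x, y, z axes.
In Python, from cell import get_state, snapshot, camera_model, job_done, regions_of, tip_of gives the robot as it stands. The module is installed in compiled form; this text tells all that it offers.
- The arm moves only by the tool jog_arm, never from a script. Its arguments are lists of equal length, an entry for each row: "delta_pos": the shift along the tool's x, y, z in m, a list of three; "angular": the turn, a rotation vector about the tool's x, y, z in degrees, a list of three. In form: {"delta_pos": [[dx, dy, dz], ...], "angular": [[rx, ry, rz], ...]}. A call has 1 to 10 rows; each row shifts and turns the commanded pose from where the row before left it, along the tool's axes as they then stand; what a row does not reach is not made up. A row lasts 1/12 s, in which the tool goes at most 41.7 mm and 7.16 degrees, less where a joint would pass 70% of its speed; a pose out of reach is approached as far as the arm can. A call is refused whole if a number of a shift passes 0.0417 or a number of a turn 7.16, either way. A call with a gripper value outside its range is refused whole. "gripper" is the finger opening in m, from 0 to 0.0854, set as the call begins (left out, the last holds). The fingers move at their own pace and stop on an object; "squeeze" is the grip in N (left out, the last holds). Time passes only in rows, so rows that do not move let the fingers close. It gives the time, the measured TCP pose, the force, the opening and the grip force at its end, in the units of the state.
- get_state(): the state, without advancing time (a new reading comes with each control period).
- snapshot(name): name is "side" or "top"; returns the picture (480x640x3 uint8, red, green, blue); there is no depth.
- camera_model(name): a dict with "fovy" (degrees; the focal length in pixels is half the picture's height over the tangent of half this angle, whatever the lens; pixels are square), "cx", "cy" (the principal point, pixels), "extrinsics" (4x4, takes a point from camera to world coordinates). Camera axes: x right, y up, looking along -z (the intrinsics and any distortion apply to the point x, -y, -z); pixel columns grow to the right and rows downward; lengths in m; the calibration is good to about 2 mm. A picture is of the moment at which its call begins. camera_model takes no time and is no camera call.
- job_done(): hands the job in; it is judged then, once.
Trained networks look in the newest picture that a camera, given by its name, has taken for a name from the list of things; names that differ only in an ending like _2 or _b are one class to them, and where a whole thing is asked for, a point or a joint stands for the part that bears it (a point fixed in the world has none). Each returns a list of dicts, best first, with "p" (0 to 1); they miss things now and then, are a little off and sometimes report something else, mostly with a low value. They report only what shows in the picture. A call takes as long as a camera call. They do not tell look-alikes from the thing itself.
- regions_of(camera, query): "region" (480x640 bool, what is visible of it) and "position" ([column, row] in pixels, amid what is visible of it).
- tip_of(camera, query): "position" ([column, row] in pixels: a listed point, or the origin of a listed thing).
The state is a dict: "time": time; "joint_positions": joint angles; "joint_vel": joint speeds; "joint_efforts": joint torques, N m; "position": TCP position; "orientation": TCP orientation; "contact_force": force on the tool from outside, world axes, zero at the start; "torque": the same for the moment, N m; "width": finger opening in m; "gripper_force": force on a finger pad.
Only numpy, scipy, OpenCV 4.12 (cv2) and the standard library are available. Lean on these libraries where they do the work, as an engineer would, in place of code of your own. Each camera call takes 0.05 s, during which the arm holds its last target. There are 200 camera calls.

## Working session

There is one attempt and no reset: what is moved stays moved. The work goes in short steps, Python scripts to look and compute and a tool call to move; the robot and the scene stay as the last step left them, time stands still between calls to the robot, and variables do not carry over. Pictures are saved under pics/ and viewed, at most 14 in all, crops included, and the job is handed in when it is done.

Besides the shell and the picture viewer there is one more tool, called after "Emit:" as name(argument=value, ...), one argument or row to a line, values as JSON. jog_arm: Moves the arm, as the interface text tells. Its arguments: {"type":"object","properties":{"delta_pos":{"type":"array","items":{"type":"array","items":{"type":"number"}}},"angular":{"type":"array","items":{"type":"array","items":{"type":"number"}}},"gripper":{"type":"number"},"squeeze":{"type":"number"}},"required":["delta_pos","angular"]}

```bash
mkdir -p pics
python3 - <<'E'
from cell import *
import cv2,json
for n in("top","side"):
    im=snapshot(n); cv2.imwrite(f"pics/{n}0.png",im[:,:,::-1]); m=camera_model(n); print(n,m)
    for q in ("cutter_34","cutter_44","cutter_54","cutter_64","mark_a","bottle","tub"):
        print(q,[(round(d["p"],2),[round(float(v),1) for v in d["position"]]) for d in tip_of(n,q)][:7])
s=get_state();print(s)
E
```

```text
top {'fovy': 48.77176457517049, 'cx': 318.0954733877782, 'cy': 234.5943701072642, 'extrinsics': array([[-0.02034308,  0.99262915, -0.11947191,  0.39229824],
       [-0.99976018, -0.02116573, -0.0056208 ,  0.04553709],
       [-0.00810808,  0.11932891,  0.99282167,  1.13089045],
       [ 0.        ,  0.        ,  0.        ,  1.        ]])}
cutter_34 [(0.79, [176.1, 252.2]), (0.73, [348.3, 313.6]), (0.62, [318.0, 279.5]), (0.57, [210.8, 277.9]), (0.56, [416.1, 265.4]), (0.55, [371.8, 267.9])]
cutter_44 [(0.79, [176.1, 252.2]), (0.73, [348.3, 313.6]), (0.62, [318.0, 279.5]), (0.57, [210.8, 277.9]), (0.56, [416.1, 265.4]), (0.55, [371.8, 267.9])]
cutter_54 [(0.79, [176.1, 252.2]), (0.73, [348.3, 313.6]), (0.62, [318.0, 279.5]), (0.57, [210.8, 277.9]), (0.56, [416.1, 265.4]), (0.55, [371.8, 267.9])]
cutter_64 [(0.79, [176.1, 252.2]), (0.73, [348.3, 313.6]), (0.62, [318.0, 279.5]), (0.57, [210.8, 277.9]), (0.56, [416.1, 265.4]), (0.55, [371.8, 267.9])]
mark_a [(0.82, [424.6, 182.1]), (0.6, [339.5, 192.0]), (0.58, [301.1, 193.3]), (0.58, [382.9, 189.0])]
bottle [(0.81, [252.0, 201.0])]
tub
[... 1412 characters left out ...]
3e-01]), 'joint_vel': array([-7.84935989e-04,  7.85209633e-04,  5.81718984e-05, -2.25654657e-03,
       -2.61552397e-04,  1.19910574e-03]), 'joint_efforts': array([ 4.34955728e-04, -3.92028415e+01,  1.88608307e+01,  4.19030920e+00,
       -2.34566087e-04, -7.16053478e-06]), 'position': array([0.26832657, 0.56444205, 0.23134395]), 'orientation': array([[ 9.03114460e-01, -4.29399898e-01, -1.54086806e-05],
       [-4.29399897e-01, -9.03114459e-01,  4.85573476e-05],
       [-3.47663223e-05, -3.72363569e-05, -9.99999999e-01]]), 'contact_force': array([0.0074069 , 0.75572995, 0.93606385]), 'torque': array([-0.02559851, -0.00909839,  0.0033987 ]), 'gripper_force': 0.0, 'width': 0.08538643287536109}
```

View pics/top0.png

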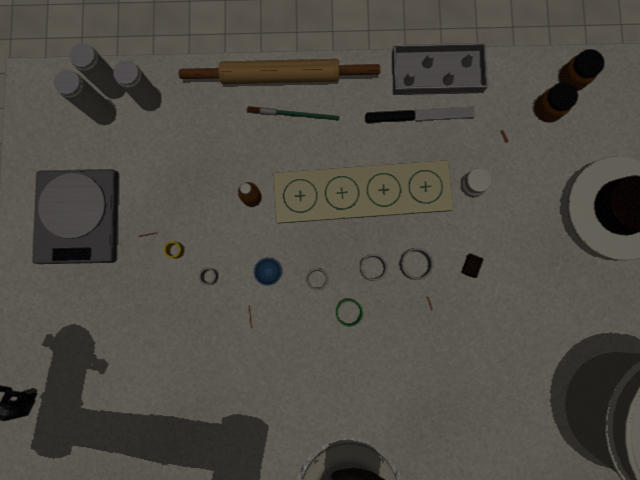

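View pics/side0.png

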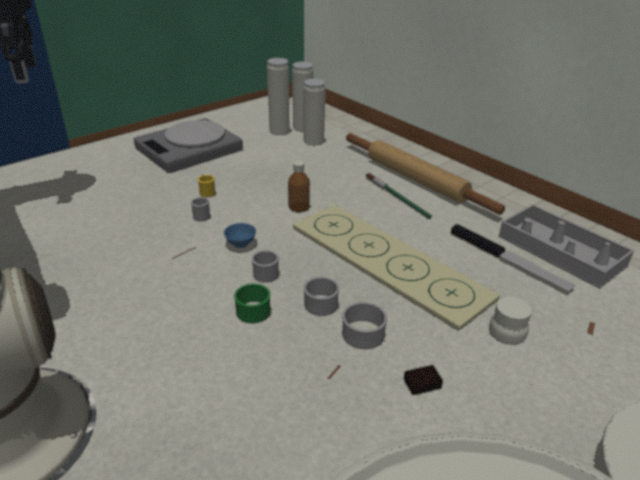

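The top view shows yellow (173,250), steel 34 at (210,276), steel 44 at (317,279), steel 54 at (372,267), steel 64 at (416,264), a green 54-like ring at (348,312), and a blue bowl at (268,271). The bottle (250,195) is at mark_a (+y) and the tub (477,182) at mark_d.
Possible mix-ups are the yellow (173,250) for the 34, the green (348,312) for the 54, and the blue bowl (268,271). I take the four steel rings. Next I measure them and check a crop.

```bash
cat > h.py <<'E'
from cell import *
import numpy as np,cv2
from scipy.optimize import least_squares
def proj(n,P):
    m=camera_model(n);T=m["extrinsics"];f=240/np.tan(np.radians(m["fovy"]/2))
    p=(np.atleast_2d(P)-T[:3,3])@T[:3,:3]
    return np.c_[m["cx"]+f*p[:,0]/-p[:,2],m["cy"]-f*p[:,1]/-p[:,2]]
def ray(n,px,z):
    m=camera_model(n);T=m["extrinsics"];f=240/np.tan(np.radians(m["fovy"]/2))
    d=T[:3,:3]@[(px[0]-m["cx"])/f,-(px[1]-m["cy"])/f,-1]
    return (T[:3,3]+d*(z-T[2,3])/d[2])[:2]
a=np.linspace(0,2*np.pi,60,endpoint=False)
def cyl(x,y,r,h,z0=0):
    c=np.c_[x+r*np.cos(a),y+r*np.sin(a)]
    return np.r_[np.c_[c,0*a+z0],np.c_[c,0*a+z0+h]]
def hc(p):
    h=cv2.convexHull(np.float32(p)); m=cv2.moments(h); return np.array([m["m10"],m["m01"]])/m["m00"],m["m00"]
def fit(n,reg,r,h,z0=0):
    c=cv2.findNonZero(reg.astype(np.uint8)).reshape(-1,2)
    c0,A=hc(np.vstack([c+d for d in([.5,.5],[-.5,.5],[.5,-.5],[-.5,-.5])]))
    g=ray(n,c0,z0)
    s=least_squares(lambda q:hc(proj(n,cyl(q[0],q[1],r,h,z0)))[0]-c0,g,diff_step=1e-3)
    return s.x,A/hc(proj(n,cyl(*s.x,r,h,z0)))[1]
E
python3 - <<'E'
from h import *
np.set_printoptions(precision=4,suppress=True)
for n in("top","side"):
    im=snapshot(n)
    print(n)
    if n=="top": cv2.imwrite("pics/crop.png",cv2.resize(im[150:340,150:490,::-1],(800,447),interpolation=cv2.INTER_CUBIC))
    for d in tip_of(n,"mark_a"): print("mark tip",d["p"],ray(n,d["position"],.012))
    for d in regions_of(n,"mark_a"):
        c=cv2.findNonZero(d["region"].astype(np.uint8)).reshape(-1,2); print("mark reg",ray(n,hc(c)[0],.012),hc(c)[1])
    for d in tip_of(n,"cutter_34"): print("cut tip",d["p"],ray(n,d["position"],0))
    for d in regions_of(n,"cutter_34"):
        if d["p"]<.3: continue
        best=[(r,*fit(n,d["region"],r/2000,.036)) for r in(34,44,54,64)]
        b=min(best,key=lambda t:abs(np.log(t[2]))); print("cut",d["p"],b,im[d["region"]].mean(0))
    for q,r,h in(("bottle",.022,.1),("tub",.028,.05)):
        for d in regions_of(n,q)[:1]: print(q,fit(n,d["region"],r,h))
E
```

```text
top
mark tip 0.79 [ 0.6152 -0.0011]
mark tip 0.76 [0.6174 0.0904]
mark tip 0.69 [ 0.6211 -0.09  ]
mark tip 0.57 [ 0.6273 -0.175 ]
mark reg [ 0.6215 -0.0909] 888.5
mark reg [0.6126 0.0883] 883.5
mark reg [ 0.6262 -0.1812] 885.0
mark reg [ 0.6171 -0.0017] 914.0
cut tip 0.73 [ 0.3575 -0.0071]
cut tip 0.66 [0.4979 0.3596]
cut tip 0.63 [0.4444 0.2809]
cut tip 0.61 [ 0.4556 -0.0563]
cut tip 0.48 [0.4332 0.0575]
cut 0.65 (34, array([0.4441, 0.2832]), 1.042148284832196) [54.4508 51.9378 50.2902]
cut 0.55 (64, array([ 0.4602, -0.1538]), 0.9804015925395982) [55.1288 52.6395 51.8197]
cut 0.54 (34, array([0.5006, 0.3561]), 1.0758603216036826) [61.6905 51.8667 14.3952]
cut 0.49 (54, array([ 0.6319, -0.2869]), 1.0592092967306717) [82.8108 80.1954 73.0154]
cut 0.48 (54, array([ 0.3631, -0.0114]), 0.9261105606038254) [22.9787 52.8404 26.3617]
bottle (array([0.6092, 0.1906]), 0.7899819476901893)
tub (array([ 0.6288, -0.285 ]), 0.9739072920963334)
side
mark tip 0.96 [ 0.62   -0.0019]
mark tip 0.9 [0.6091 0.0852]
mark tip 0.65 [ 0.6234 -0.0871]
mark tip 0.63 [ 0.6177 -0.1858]
mark reg [ 0.6253 -0.1822]
[... 204 characters left out ...]
.78 [0.4509 0.2976]
cut tip 0.62 [0.433  0.0503]
cut tip 0.57 [ 0.3678 -0.0053]
cut 0.97 (34, array([0.4433, 0.2839]), 1.0820361837653136) [85.0587 84.4624 83.2066]
cut 0.93 (34, array([0.4998, 0.3565]), 1.05886783578576) [106.3641  94.8125  47.981 ]
cut 0.82 (44, array([0.4323, 0.0565]), 0.9597932709235351) [81.1928 80.8127 80.3278]
cut 0.77 (54, array([ 0.3627, -0.0078]), 1.0005349517373272) [36.9251 70.1906 42.7695]
cut 0.71 (54, array([ 0.4549, -0.0615]), 1.0263651876015516) [84.3254 83.877  83.0983]
cut 0.6 (64, array([ 0.4609, -0.1516]), 1.0234549396491106) [84.2645 83.8064 83.0153]
bottle (array([0.605 , 0.1838]), 0.8328211731427577)
tub (array([ 0.6289, -0.2857]), 0.9067792975031905)
```

View pics/crop.png

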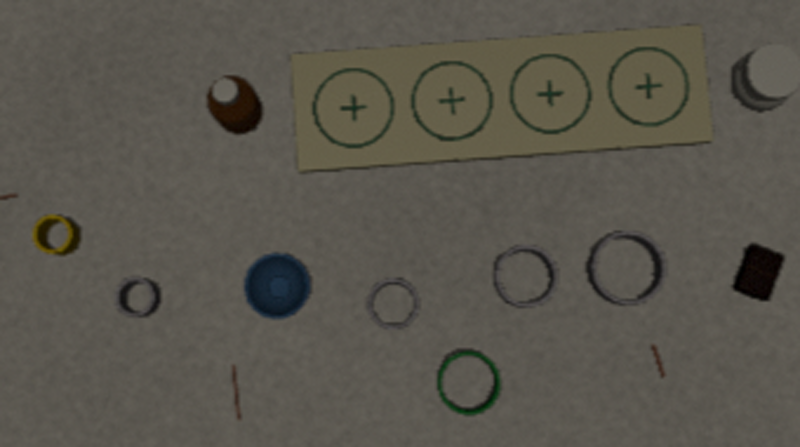

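The crop matches the description: steel rings 34 (140,297), 44 (392,303), 54 (524,276) and 64 (625,268), with the yellow (57,235) and green (468,382) look-alikes left alone. I start with the 34.

Emit:
jog_arm(
  delta_pos=[
    [0.028, 0.0178, 0.012],
    [0.028, 0.0178, 0.012],
    [0.028, 0.0178, 0.012],
    [0.028, 0.0178, 0.012],
    [0.028, 0.0178, 0.012],
    [0.028, 0.0178, 0.012],
    [0.028, 0.0178, 0.012],
    [0.028, 0.0178, 0.012],
    [0.028, 0.0178, 0.012],
    [0.028, 0.0178, 0.012],
  ],
  angular=[
    [0, 0, 0],
    [0, 0, 0],
    [0, 0, 0],
    [0, 0, 0],
    [0, 0, 0],
    [0, 0, 0],
    [0, 0, 0],
    [0, 0, 0],
    [0, 0, 0],
    [0, 0, 0],
  ],
  gripper=0.06,
)

```text
time: 2.33
position: [0.4455, 0.2822, 0.1111]
orientation: [[0.903, -0.429, 0.001], [-0.429, -0.903, 0.001], [0.0, -0.001, -1.0]]
contact_force: [0.3, 0.2, -0.8]
width: 0.0599
gripper_force: 0.0
```

Emit:
jog_arm(
  delta_pos=[
    [0, 0, 0],
    [0, 0, 0],
    [0, 0, 0],
    [0, 0, 0],
    [0, 0, 0],
    [0, 0, 0],
    [0, 0, 0],
    [0, 0, 0],
    [0, 0, 0],
    [0, 0, 0],
  ],
  angular=[
    [0, 0, 6.46],
    [0, 0, 6.46],
    [0, 0, 6.46],
    [0, 0, 6.46],
    [0, 0, 6.46],
    [0, 0, 6.46],
    [0, 0, 6.46],
    [0, 0, 6.46],
    [0, 0, 6.46],
    [0, 0, 6.46],
  ],
)

```text
time: 3.17
position: [0.4449, 0.2836, 0.1115]
orientation: [[-0.006, -1.0, 0.0], [-1.0, 0.006, 0.0], [-0.0, -0.0, -1.0]]
contact_force: [-0.3, -0.7, -0.3]
width: 0.0603
gripper_force: 0.0
```

Emit:
jog_arm(
  delta_pos=[
    [0, 0.001, 0.02],
    [0, 0, 0.02],
    [0, 0, 0.02],
    [0, 0, 0.02],
    [0, 0, 0.016],
    [0, 0, 0.012],
    [0, 0, 0],
    [0, 0, 0],
  ],
  angular=[
    [0, 0, 0],
    [0, 0, 0],
    [0, 0, 0],
    [0, 0, 0],
    [0, 0, 0],
    [0, 0, 0],
    [0, 0, 0],
    [0, 0, 0],
  ],
)

```text
time: 3.83
position: [0.4438, 0.2834, 0.003]
orientation: [[-0.0, -1.0, -0.001], [-1.0, 0.0, -0.001], [0.001, 0.001, -1.0]]
contact_force: [-0.2, -0.1, -0.2]
width: 0.0599
gripper_force: 0.0
```

Emit:
jog_arm(
  delta_pos=[
    [0, 0, 0],
    [0, 0, 0],
    [0, 0, 0],
    [0, 0, 0],
    [0, 0, 0],
    [0, 0, 0],
    [0, 0, 0],
    [0, 0, 0],
  ],
  angular=[
    [0, 0, 0],
    [0, 0, 0],
    [0, 0, 0],
    [0, 0, 0],
    [0, 0, 0],
    [0, 0, 0],
    [0, 0, 0],
    [0, 0, 0],
  ],
  gripper=0.02,
  squeeze=25,
)

```text
time: 4.5
position: [0.4444, 0.2842, 0.0046]
orientation: [[0.0, -1.0, 0.002], [-1.0, -0.0, 0.002], [-0.002, -0.002, -1.0]]
contact_force: [-0.1, -0.2, 6.5]
width: 0.0342
gripper_force: 25.2
```

Emit:
jog_arm(
  delta_pos=[
    [0, 0, -0.02],
    [0, 0, -0.02],
    [0, 0, -0.02],
    [0, 0, -0.02],
    [0.028, 0, 0],
    [0.028, 0, 0],
    [0.028, 0, 0],
    [0.028, 0, 0],
    [0.028, 0, 0],
    [0.028, 0, 0],
  ],
  angular=[
    [0, 0, 0],
    [0, 0, 0],
    [0, 0, 0],
    [0, 0, 0],
    [0, 0, 0],
    [0, 0, 0],
    [0, 0, 0],
    [0, 0, 0],
    [0, 0, 0],
    [0, 0, 0],
  ],
)

```text
time: 5.33
position: [0.4432, 0.1141, 0.0834]
orientation: [[-0.0, -1.0, -0.0], [-1.0, 0.0, 0.0], [-0.0, 0.0, -1.0]]
contact_force: [-0.5, -0.1, -0.5]
width: 0.0343
gripper_force: 25.2
```

Emit:
jog_arm(
  delta_pos=[
    [0.028, 0, 0],
    [0, -0.024, 0],
    [0, -0.024, 0],
    [0, -0.024, 0],
    [0, -0.024, 0],
    [0, -0.024, 0],
    [0, -0.024, 0],
    [0, -0.024, 0],
    [0, 0, 0],
    [0, 0, 0],
  ],
  angular=[
    [0, 0, 0],
    [0, 0, 0],
    [0, 0, 0],
    [0, 0, 0],
    [0, 0, 0],
    [0, 0, 0],
    [0, 0, 0],
    [0, 0, 0],
    [0, 0, 0],
    [0, 0, 0],
  ],
)

```text
time: 6.17
position: [0.6119, 0.0871, 0.0825]
orientation: [[-0.002, -1.0, -0.001], [-1.0, 0.002, -0.0], [0.0, 0.001, -1.0]]
contact_force: [-0.4, 0.1, 0.1]
width: 0.0341
gripper_force: 25.2
```

Emit:
jog_arm(
  delta_pos=[
    [-0.001, 0, 0.02],
    [0, 0, 0.02],
    [0, 0, 0.015],
    [0, 0, 0.006],
    [0, 0, 0.003],
    [0, 0, 0.0015],
    [0, 0, 0],
    [0, 0, 0],
  ],
  angular=[
    [0, 0, 0],
    [0, 0, 0],
    [0, 0, 0],
    [0, 0, 0],
    [0, 0, 0],
    [0, 0, 0],
    [0, 0, 0],
    [0, 0, 0],
  ],
)

```text
time: 6.83
position: [0.6122, 0.0886, 0.0189]
orientation: [[-0.0, -1.0, 0.002], [-1.0, 0.0, 0.001], [-0.001, -0.002, -1.0]]
contact_force: [0.3, -0.6, -0.2]
width: 0.0341
gripper_force: 25.2
```

Emit:
jog_arm(
  delta_pos=[
    [0, 0, 0.001],
    [0, 0, 0.001],
    [0, 0, 0],
  ],
  angular=[
    [0, 0, 0],
    [0, 0, 0],
    [0, 0, 0],
  ],
)

```text
time: 7.08
position: [0.6121, 0.0886, 0.0166]
orientation: [[-0.0, -1.0, 0.001], [-1.0, 0.0, 0.0], [-0.0, -0.001, -1.0]]
contact_force: [-0.7, 0.1, 2.7]
width: 0.034
gripper_force: 25.4
```

Emit:
jog_arm(
  delta_pos=[
    [0, 0, 0],
    [0, 0, 0],
    [0, 0, 0],
    [0, 0, 0],
    [0, 0, 0],
    [0, 0, -0.02],
    [0, 0, -0.02],
    [0, 0, -0.03],
    [0, 0, 0],
  ],
  angular=[
    [0, 0, 0],
    [0, 0, 0],
    [0, 0, 0],
    [0, 0, 0],
    [0, 0, 0],
    [0, 0, 0],
    [0, 0, 0],
    [0, 0, 0],
    [0, 0, 0],
  ],
  gripper=0.065,
)

```text
time: 7.83
position: [0.6154, 0.0893, 0.0918]
orientation: [[0.001, -1.0, 0.011], [-1.0, -0.001, 0.002], [-0.002, -0.011, -1.0]]
contact_force: [1.2, 0.9, 1.4]
width: 0.0652
gripper_force: 0.0
```

Emit:
jog_arm(
  delta_pos=[
    [0, 0.03, 0],
    [0, 0.03, 0],
    [0, 0.03, 0],
    [0, 0.03, 0],
    [0.016, 0.03, 0],
    [0.016, 0.03, 0],
    [0, 0, 0],
    [0, 0, 0],
  ],
  angular=[
    [0, 0, 0],
    [0, 0, 0],
    [0, 0, 0],
    [0, 0, 0],
    [0, 0, 0],
    [0, 0, 0],
    [0, 0, 0],
    [0, 0, 0],
  ],
)

```text
time: 8.5
position: [0.4304, 0.0558, 0.0862]
orientation: [[-0.0, -1.0, 0.0], [-1.0, 0.0, 0.0], [-0.0, -0.0, -1.0]]
contact_force: [0.9, -0.1, 0.6]
width: 0.0652
gripper_force: 0.0
```

```bash
cat > look.py <<'E'
from h import *
np.set_printoptions(precision=4,suppress=True)
import sys
print(get_state()["position"])
for n in("top","side"):
    im=snapshot(n)
    cv2.imwrite(f"pics/{n}_{sys.argv[1]}.png",im[:,:,::-1])
    for d in regions_of(n,"cutter_34"):
        if d["p"]<.3: continue
        c=ray(n,d["position"],.02); z=.012 if c[0]>.55 else 0
        b=min([(r,*fit(n,d["region"],r/2000,.036,z)) for r in(34,44,54,64)],key=lambda t:abs(np.log(t[2])))
        print(n,round(d["p"],2),b[0],b[1],round(b[2],2),im[d["region"]].mean(0).astype(int))
E
python3 look.py 1
```

```text
[0.4304 0.0558 0.0862]
top 0.74 34 [0.5007 0.358 ] 1.11 [69 58 17]
top 0.73 64 [ 0.4605 -0.1529] 1.06 [61 59 57]
top 0.63 54 [ 0.4565 -0.0645] 0.85 [68 65 64]
top 0.58 34 [ 0.3493 -0.0252] 0.39 [21 52 25]
top 0.46 34 [0.6112 0.0876] 0.9 [56 54 52]
side 0.92 34 [0.6096 0.0884] 0.96 [92 91 89]
side 0.89 54 [ 0.4551 -0.0613] 1.03 [93 93 92]
side 0.78 54 [ 0.3627 -0.0081] 1.0 [42 78 48]
side 0.74 64 [ 0.4606 -0.1521] 1.0 [94 93 93]
side 0.67 44 [0.4324 0.0552] 0.99 [79 79 78]
```

Emit:
jog_arm(
  delta_pos=[
    [0, -0.001, 0.02],
    [0, 0, 0.02],
    [0, 0, 0.02],
    [0, 0, 0.014],
    [0, 0, 0.009],
    [0, 0, 0],
    [0, 0, 0],
  ],
  angular=[
    [0, 0, 0],
    [0, 0, 0],
    [0, 0, 0],
    [0, 0, 0],
    [0, 0, 0],
    [0, 0, 0],
    [0, 0, 0],
  ],
)

```text
time: 9.28
position: [0.4333, 0.0567, 0.0023]
orientation: [[-0.0, -1.0, -0.001], [-1.0, 0.0, -0.001], [0.001, 0.001, -1.0]]
contact_force: [-0.2, -1.1, 0.1]
width: 0.0654
gripper_force: 0.0
```

Emit:
jog_arm(
  delta_pos=[
    [0, 0, 0],
    [0, 0, 0],
    [0, 0, 0],
    [0, 0, 0],
    [0, 0, 0],
    [0, 0, 0],
    [0, 0, 0],
  ],
  angular=[
    [0, 0, 0],
    [0, 0, 0],
    [0, 0, 0],
    [0, 0, 0],
    [0, 0, 0],
    [0, 0, 0],
    [0, 0, 0],
  ],
  gripper=0.03,
)

```text
time: 9.87
position: [0.4335, 0.0569, 0.0036]
orientation: [[-0.0, -1.0, 0.002], [-1.0, 0.0, 0.001], [-0.001, -0.002, -1.0]]
contact_force: [0.1, 0.6, 6.9]
width: 0.0435
gripper_force: 25.9
```

Emit:
jog_arm(
  delta_pos=[
    [0, 0, -0.02],
    [0, 0, -0.02],
    [0, 0, -0.02],
    [0, 0, -0.02],
    [0.029, -0.02, 0],
    [0.029, -0.02, 0],
    [0, -0.036, 0],
    [0, -0.036, 0],
    [0, -0.036, 0],
    [0, -0.036, 0],
  ],
  angular=[
    [0, 0, 0],
    [0, 0, 0],
    [0, 0, 0],
    [0, 0, 0],
    [0, 0, 0],
    [0, 0, 0],
    [0, 0, 0],
    [0, 0, 0],
    [0, 0, 0],
    [0, 0, 0],
  ],
)

```text
time: 10.7
position: [0.6175, -0.0022, 0.0824]
orientation: [[-0.001, -1.0, -0.001], [-1.0, 0.001, 0.0], [-0.0, 0.001, -1.0]]
contact_force: [-0.9, 0.5, 0.3]
width: 0.0438
gripper_force: 25.8
```

Emit:
jog_arm(
  delta_pos=[
    [0, 0, 0],
    [0, 0, 0],
    [0, 0, 0],
  ],
  angular=[
    [0, 0, 0],
    [0, 0, 0],
    [0, 0, 0],
  ],
)

```text
time: 10.95
position: [0.6152, -0.0019, 0.0817]
orientation: [[-0.001, -1.0, -0.003], [-1.0, 0.001, -0.0], [0.0, 0.003, -1.0]]
contact_force: [-0.1, 0.2, 0.0]
width: 0.0441
gripper_force: 25.8
```

Emit:
jog_arm(
  delta_pos=[
    [0, -0.001, 0.02],
    [0, 0, 0.02],
    [0, 0, 0.015],
    [0, 0, 0.006],
    [0, 0, 0.003],
    [0, 0, 0.0015],
    [0, 0, 0.001],
    [0, 0, 0.001],
    [0, 0, 0],
  ],
  angular=[
    [0, 0, 0],
    [0, 0, 0],
    [0, 0, 0],
    [0, 0, 0],
    [0, 0, 0],
    [0, 0, 0],
    [0, 0, 0],
    [0, 0, 0],
    [0, 0, 0],
  ],
)

```text
time: 11.7
position: [0.618, -0.0015, 0.016]
orientation: [[-0.0, -1.0, 0.001], [-1.0, 0.0, 0.0], [-0.0, -0.001, -1.0]]
contact_force: [-1.6, 0.8, -0.3]
width: 0.0438
gripper_force: 25.8
```

Emit:
jog_arm(
  delta_pos=[
    [0, 0.001, 0.001],
    [0, 0, 0],
  ],
  angular=[
    [0, 0, 0],
    [0, 0, 0],
  ],
)

```text
time: 11.87
position: [0.6178, -0.0015, 0.0157]
orientation: [[0.0, -1.0, 0.003], [-1.0, -0.0, 0.0], [-0.0, -0.003, -1.0]]
contact_force: [0.3, -0.3, 4.2]
width: 0.0436
gripper_force: 26.2
```

Emit:
jog_arm(
  delta_pos=[
    [0, 0, 0],
    [0, 0, 0],
    [0, 0, 0],
    [0, 0, 0],
    [0, 0, 0],
    [0, 0, -0.02],
    [0, 0, -0.02],
    [0, 0, -0.03],
    [0, 0, 0],
  ],
  angular=[
    [0, 0, 0],
    [0, 0, 0],
    [0, 0, 0],
    [0, 0, 0],
    [0, 0, 0],
    [0, 0, 0],
    [0, 0, 0],
    [0, 0, 0],
    [0, 0, 0],
  ],
  gripper=0.078,
)

```text
time: 12.62
position: [0.6204, -0.0012, 0.0902]
orientation: [[0.001, -1.0, 0.011], [-1.0, -0.001, 0.001], [-0.001, -0.011, -1.0]]
contact_force: [1.9, 0.7, 1.0]
width: 0.0779
gripper_force: 0.0
```

Emit:
jog_arm(
  delta_pos=[
    [0, 0.027, 0],
    [0, 0.027, 0],
    [0, 0.027, 0],
    [0.02, 0.027, 0],
    [0.02, 0.027, 0],
    [0.021, 0.027, 0],
    [0, 0, 0],
    [0, 0, 0],
    [0, 0, 0],
  ],
  angular=[
    [0, 0, 0],
    [0, 0, 0],
    [0, 0, 0],
    [0, 0, 0],
    [0, 0, 0],
    [0, 0, 0],
    [0, 0, 0],
    [0, 0, 0],
    [0, 0, 0],
  ],
)

```text
time: 13.37
position: [0.4555, -0.0625, 0.0848]
orientation: [[-0.0, -1.0, 0.002], [-1.0, 0.0, 0.0], [-0.0, -0.002, -1.0]]
contact_force: [0.4, 0.3, -0.8]
width: 0.0781
gripper_force: 0.0
```

```bash
python3 look.py 2
```

```text
[ 0.4555 -0.0625  0.0848]
top 0.77 44 [ 0.6162 -0.0028] 1.11 [67 63 58]
top 0.61 34 [0.5011 0.358 ] 1.04 [68 57 15]
top 0.49 34 [0.6113 0.0873] 0.86 [53 51 50]
top 0.46 44 [ 0.3582 -0.0103] 1.07 [20 52 24]
side 0.97 44 [ 0.6153 -0.0033] 0.94 [91 91 89]
side 0.92 34 [0.5004 0.3557] 0.95 [118 104  49]
side 0.68 54 [ 0.3628 -0.0077] 1.03 [44 81 50]
side 0.62 64 [ 0.4607 -0.1526] 1.01 [96 96 95]
side 0.58 54 [ 0.4551 -0.0617] 1.04 [83 82 82]
```

Emit:
jog_arm(
  delta_pos=[
    [0, 0, 0.02],
    [0, 0, 0.02],
    [0, 0, 0.02],
    [0, 0, 0.015],
    [0, 0, 0.009],
    [0, 0, 0],
    [0, 0, 0],
  ],
  angular=[
    [0, 0, 0],
    [0, 0, 0],
    [0, 0, 0],
    [0, 0, 0],
    [0, 0, 0],
    [0, 0, 0],
    [0, 0, 0],
  ],
)

```text
time: 14.15
position: [0.455, -0.0624, 0.0001]
orientation: [[0.0, -1.0, -0.001], [-1.0, -0.0, -0.0], [0.0, 0.001, -1.0]]
contact_force: [-0.1, -0.5, -0.2]
width: 0.0777
gripper_force: 0.0
```

Emit:
jog_arm(
  delta_pos=[
    [0, 0, 0],
    [0, 0, 0],
    [0, 0, 0],
    [0, 0, 0],
    [0, 0, 0],
    [0, 0, 0],
    [0, 0, 0],
  ],
  angular=[
    [0, 0, 0],
    [0, 0, 0],
    [0, 0, 0],
    [0, 0, 0],
    [0, 0, 0],
    [0, 0, 0],
    [0, 0, 0],
  ],
  gripper=0.04,
)

```text
time: 14.73
position: [0.4556, -0.0623, 0.0014]
orientation: [[0.0, -1.0, 0.003], [-1.0, -0.0, 0.0], [-0.0, -0.003, -1.0]]
contact_force: [-0.4, 0.8, 7.8]
width: 0.0529
gripper_force: 26.6
```

Emit:
jog_arm(
  delta_pos=[
    [0, 0, -0.02],
    [0, 0, -0.02],
    [0, 0, -0.02],
    [0, 0, -0.02],
    [0, -0.033, 0],
    [0, -0.033, 0],
    [0.014, -0.033, 0],
    [0.014, -0.033, 0],
    [0, -0.033, 0],
    [0, 0, 0],
  ],
  angular=[
    [0, 0, 0],
    [0, 0, 0],
    [0, 0, 0],
    [0, 0, 0],
    [0, 0, 0],
    [0, 0, 0],
    [0, 0, 0],
    [0, 0, 0],
    [0, 0, 0],
    [0, 0, 0],
  ],
)

```text
time: 15.57
position: [0.6252, -0.0914, 0.08]
orientation: [[-0.001, -1.0, 0.005], [-1.0, 0.001, -0.001], [0.001, -0.005, -1.0]]
contact_force: [0.8, 0.5, -0.9]
width: 0.053
gripper_force: 26.7
```

Emit:
jog_arm(
  delta_pos=[
    [0, 0, 0],
    [0, 0, 0],
  ],
  angular=[
    [0, 0, 0],
    [0, 0, 0],
  ],
)

```text
time: 15.73
position: [0.6183, -0.0906, 0.0796]
orientation: [[-0.001, -1.0, -0.002], [-1.0, 0.001, 0.0], [-0.0, 0.002, -1.0]]
contact_force: [-0.0, -0.4, -0.5]
width: 0.0527
gripper_force: 26.7
```

Emit:
jog_arm(
  delta_pos=[
    [0, -0.001, 0.02],
    [0, 0, 0.02],
    [0, 0, 0.015],
    [0, 0, 0.006],
    [0, 0, 0.003],
    [0, 0, 0.0015],
    [0, 0, 0.001],
    [0, 0, 0.001],
    [0, 0, 0],
    [0, 0, 0],
  ],
  angular=[
    [0, 0, 0],
    [0, 0, 0],
    [0, 0, 0],
    [0, 0, 0],
    [0, 0, 0],
    [0, 0, 0],
    [0, 0, 0],
    [0, 0, 0],
    [0, 0, 0],
    [0, 0, 0],
  ],
)

```text
time: 16.57
position: [0.621, -0.0906, 0.0136]
orientation: [[-0.0, -1.0, 0.001], [-1.0, 0.0, 0.0], [-0.0, -0.001, -1.0]]
contact_force: [-0.4, 1.0, 0.5]
width: 0.0526
gripper_force: 26.8
```

Emit:
jog_arm(
  delta_pos=[
    [0, 0, 0.001],
    [0, 0, 0],
  ],
  angular=[
    [0, 0, 0],
    [0, 0, 0],
  ],
)

```text
time: 16.73
position: [0.621, -0.0906, 0.0135]
orientation: [[-0.0, -1.0, 0.001], [-1.0, 0.0, -0.0], [0.0, -0.001, -1.0]]
contact_force: [-3.2, 0.6, 6.2]
width: 0.0526
gripper_force: 27.2
```

Emit:
jog_arm(
  delta_pos=[
    [0, 0, 0],
    [0, 0, 0],
    [0, 0, 0],
    [0, 0, 0],
    [0, 0, 0],
    [0, 0, -0.02],
    [0, 0, -0.02],
    [0, 0, -0.035],
    [0, 0, 0],
    [0, 0, 0],
  ],
  angular=[
    [0, 0, 0],
    [0, 0, 0],
    [0, 0, 0],
    [0, 0, 0],
    [0, 0, 0],
    [0, 0, 0],
    [0, 0, 0],
    [0, 0, 0],
    [0, 0, 0],
    [0, 0, 0],
  ],
  gripper=0.085,
)

```text
time: 17.57
position: [0.6222, -0.0905, 0.0893]
orientation: [[-0.0, -1.0, 0.005], [-1.0, 0.0, 0.0], [-0.0, -0.005, -1.0]]
contact_force: [-0.8, -0.1, -0.4]
width: 0.0854
gripper_force: 0.0
```

Emit:
jog_arm(
  delta_pos=[
    [0, 0.027, 0],
    [0, 0.027, 0],
    [0, 0.027, 0],
    [0.021, 0.027, 0],
    [0.02, 0.027, 0],
    [0.02, 0.025, 0],
    [0, 0, 0],
    [0, 0, 0],
    [0, 0, 0],
  ],
  angular=[
    [0, 0, 0],
    [0, 0, 0],
    [0, 0, 0],
    [0, 0, 0],
    [0, 0, 0],
    [0, 0, 0],
    [0, 0, 0],
    [0, 0, 0],
    [0, 0, 0],
  ],
)

```text
time: 18.32
position: [0.4607, -0.1516, 0.0865]
orientation: [[-0.001, -1.0, -0.0], [-1.0, 0.001, -0.0], [0.0, 0.0, -1.0]]
contact_force: [-0.2, 0.3, 0.6]
width: 0.085
gripper_force: 0.0
```

```bash
python3 look.py 3
```

```text
[ 0.4607 -0.1516  0.0865]
top 0.72 34 [0.6114 0.0873] 0.86 [57 54 53]
top 0.67 54 [ 0.6288 -0.283 ] 1.03 [90 87 79]
top 0.62 34 [0.5005 0.3577] 1.05 [70 59 16]
top 0.59 54 [ 0.6193 -0.0906] 1.05 [59 57 54]
top 0.51 44 [ 0.6158 -0.0027] 1.05 [63 60 56]
side 0.83 44 [ 0.6197 -0.0956] 1.07 [94 94 92]
side 0.77 34 [0.6103 0.0893] 0.89 [94 93 92]
side 0.7 54 [ 0.3628 -0.008 ] 1.0 [36 72 42]
side 0.6 34 [0.4993 0.3552] 1.02 [123 109  54]
```

Emit:
jog_arm(
  delta_pos=[
    [0.001, 0, 0.02],
    [0, 0, 0.02],
    [0, 0, 0.02],
    [0, 0, 0.018],
    [0, 0, 0.01],
    [0, 0, 0],
    [0, 0, 0],
  ],
  angular=[
    [0, 0, 0],
    [0, 0, 0],
    [0, 0, 0],
    [0, 0, 0],
    [0, 0, 0],
    [0, 0, 0],
    [0, 0, 0],
  ],
)

```text
time: 19.1
position: [0.4608, -0.1523, -0.0017]
orientation: [[0.0, -1.0, -0.001], [-1.0, -0.0, -0.0], [0.0, 0.001, -1.0]]
contact_force: [0.8, 0.4, 0.4]
width: 0.0849
gripper_force: 0.0
```

Emit:
jog_arm(
  delta_pos=[
    [0, 0, 0],
    [0, 0, 0],
    [0, 0, 0],
    [0, 0, 0],
    [0, 0, 0],
    [0, 0, 0],
    [0, 0, 0],
  ],
  angular=[
    [0, 0, 0],
    [0, 0, 0],
    [0, 0, 0],
    [0, 0, 0],
    [0, 0, 0],
    [0, 0, 0],
    [0, 0, 0],
  ],
  gripper=0.05,
)

```text
time: 19.68
position: [0.4616, -0.1524, -0.0]
orientation: [[0.0, -1.0, 0.003], [-1.0, -0.0, -0.0], [0.0, -0.003, -1.0]]
contact_force: [-0.9, 2.0, 5.8]
width: 0.0644
gripper_force: 27.9
```

Emit:
jog_arm(
  delta_pos=[
    [0, 0, -0.02],
    [0, 0, -0.02],
    [0, 0, -0.02],
    [0, 0, -0.02],
    [0, -0.033, 0],
    [0, -0.033, 0],
    [0.014, -0.033, 0],
    [0.014, -0.033, 0],
    [0, -0.02, 0],
    [0, -0.013, 0],
  ],
  angular=[
    [0, 0, 0],
    [0, 0, 0],
    [0, 0, 0],
    [0, 0, 0],
    [0, 0, 0],
    [0, 0, 0],
    [0, 0, 0],
    [0, 0, 0],
    [0, 0, 0],
    [0, 0, 0],
  ],
)

```text
time: 20.52
position: [0.6275, -0.1814, 0.0782]
orientation: [[-0.002, -1.0, 0.001], [-1.0, 0.002, -0.0], [0.0, -0.001, -1.0]]
contact_force: [-0.9, -0.3, -0.8]
width: 0.0646
gripper_force: 28.3
```

Emit:
jog_arm(
  delta_pos=[
    [0, 0, 0],
    [0, 0, 0],
    [0, 0, 0],
    [0, 0, 0],
  ],
  angular=[
    [0, 0, 0],
    [0, 0, 0],
    [0, 0, 0],
    [0, 0, 0],
  ],
)

```text
time: 20.85
position: [0.6243, -0.1805, 0.0788]
orientation: [[-0.001, -1.0, -0.001], [-1.0, 0.001, 0.0], [-0.0, 0.001, -1.0]]
contact_force: [0.5, -0.4, -0.0]
width: 0.0644
gripper_force: 28.3
```

Emit:
jog_arm(
  delta_pos=[
    [0, 0, 0.02],
    [0, 0, 0.02],
    [0, 0, 0.015],
    [0, 0, 0.006],
    [0, 0, 0.003],
    [0, 0, 0.0015],
    [0, 0, 0.001],
    [0, 0, 0],
    [0, 0, 0],
  ],
  angular=[
    [0, 0, 0],
    [0, 0, 0],
    [0, 0, 0],
    [0, 0, 0],
    [0, 0, 0],
    [0, 0, 0],
    [0, 0, 0],
    [0, 0, 0],
    [0, 0, 0],
  ],
)

```text
time: 21.6
position: [0.6261, -0.1807, 0.0133]
orientation: [[-0.0, -1.0, 0.002], [-1.0, 0.0, -0.0], [0.0, -0.002, -1.0]]
contact_force: [0.4, -0.2, -0.6]
width: 0.0641
gripper_force: 28.3
```

Emit:
jog_arm(
  delta_pos=[
    [0.0005, 0, 0.001],
    [0, 0, 0.001],
    [0, 0, 0],
  ],
  angular=[
    [0, 0, 0],
    [0, 0, 0],
    [0, 0, 0],
  ],
)

```text
time: 21.85
position: [0.6261, -0.1812, 0.012]
orientation: [[-0.0, -1.0, 0.002], [-1.0, 0.0, -0.001], [0.001, -0.002, -1.0]]
contact_force: [-2.3, 1.8, 5.7]
width: 0.0648
gripper_force: 28.8
```

Emit:
jog_arm(
  delta_pos=[
    [0, 0, 0],
    [0, 0, 0],
    [0, 0, 0],
    [0, 0, 0],
    [0, 0, 0],
    [0, 0, -0.02],
    [0, 0, -0.02],
    [0, 0, -0.035],
    [0, 0, -0.03],
    [0, 0, 0],
  ],
  angular=[
    [0, 0, 0],
    [0, 0, 0],
    [0, 0, 0],
    [0, 0, 0],
    [0, 0, 0],
    [0, 0, 0],
    [0, 0, 0],
    [0, 0, 0],
    [0, 0, 0],
    [0, 0, 0],
  ],
  gripper=0.085,
)

```text
time: 22.68
position: [0.6298, -0.182, 0.1228]
orientation: [[0.001, -1.0, 0.013], [-1.0, -0.001, -0.003], [0.003, -0.013, -1.0]]
contact_force: [0.3, 0.2, -0.0]
width: 0.085
gripper_force: 0.0
```

Emit:
jog_arm(
  delta_pos=[
    [0, 0.03, 0],
    [0, 0.03, 0],
    [0, 0.03, 0],
    [0, 0.03, 0],
    [0, 0.03, 0],
    [0, 0.03, 0],
    [0, 0.03, 0],
    [0, 0, 0],
    [0, 0, 0],
  ],
  angular=[
    [0, 0, 0],
    [0, 0, 0],
    [0, 0, 0],
    [0, 0, 0],
    [0, 0, 0],
    [0, 0, 0],
    [0, 0, 0],
    [0, 0, 0],
    [0, 0, 0],
  ],
)

```text
time: 23.43
position: [0.4144, -0.1811, 0.1157]
orientation: [[-0.001, -1.0, 0.001], [-1.0, 0.001, -0.0], [0.0, -0.001, -1.0]]
contact_force: [0.1, 0.4, 0.3]
width: 0.0849
gripper_force: 0.0
```

```bash
python3 look.py 4; python3 look.py 5
python3 - <<'E'
import cv2
a=cv2.imread("pics/top_5.png")[140:260,230:510]; b=cv2.imread("pics/side_5.png")[170:370,270:550]
a=cv2.resize(a,(700,300),interpolation=cv2.INTER_CUBIC); b=cv2.resize(b,(420,300),interpolation=cv2.INTER_CUBIC)
b=cv2.copyMakeBorder(b,0,0,0,280,0)
import numpy as np
cv2.imwrite("pics/fin.png",np.vstack([a,b]))
E
```

```text
[ 0.4144 -0.1811  0.1157]
top 0.88 64 [ 0.624  -0.1813] 1.04 [54 52 49]
top 0.74 34 [0.6105 0.0875] 1.04 [63 60 56]
top 0.64 34 [0.5006 0.3569] 1.08 [70 60 19]
top 0.59 54 [ 0.6194 -0.0905] 0.98 [54 52 50]
top 0.47 44 [ 0.6153 -0.0032] 1.07 [65 62 57]
top 0.43 54 [ 0.6283 -0.2817] 1.06 [88 85 78]
side 0.84 54 [ 0.3628 -0.0076] 1.03 [38 74 45]
side 0.79 54 [ 0.6188 -0.0943] 0.87 [96 95 94]
side 0.69 34 [0.5005 0.3574] 1.02 [127 113  56]
side 0.68 64 [ 0.6239 -0.181 ] 1.01 [96 96 94]
side 0.54 34 [0.6025 0.0902] 0.61 [102 101  97]
[ 0.4169 -0.1811  0.1154]
top 0.88 54 [ 0.6195 -0.0906] 1.05 [59 56 54]
top 0.65 64 [ 0.6244 -0.1805] 1.02 [53 50 48]
top 0.53 34 [0.5007 0.3571] 1.04 [67 56 13]
top 0.52 34 [0.6103 0.0877] 1.02 [61 58 55]
top 0.52 44 [ 0.6156 -0.003 ] 1.07 [63 60 56]
side 0.92 34 [0.5012 0.3592] 0.98 [126 112  53]
side 0.8 34 [0.6029 0.0909] 0.54 [99 98 95]
side 0.61 64 [ 0.6232 -0.1806] 1.04 [97 97 95]
side 0.6 54 [ 0.3625 -0.0084] 0.99 [36 72 43]
side 0.57 54 [ 0.619  -0.0948] 0.91 [98 98 96]
```

View pics/fin.png

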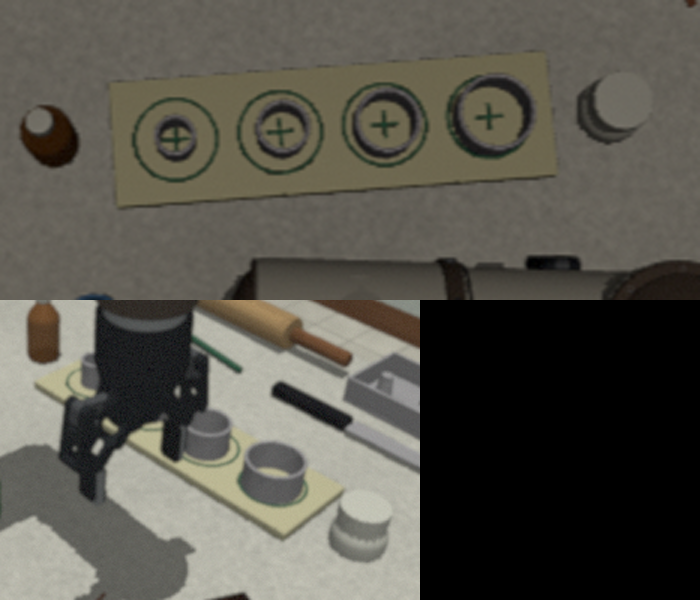

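The top crop shows the four rings around their crosses at about (177,138), (281,130), (385,124) and (490,116), running smallest to largest from the bottle to the tub. All stand upright, about 2 mm or less off centre, with the bottle and tub undisturbed.

```bash
python3 -c "
from cell import *
print(job_done())"
```

```text
the job is handed in; nothing more can be done
None
```

I set the four steel cutters upright on marks a to d, smallest by the bottle to largest by the tub, each within about 2 mm of centre by the cameras, and handed the job in at about 24 s; no verdict was shown.

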